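Load the slide tray into the bench dryer past its spring gate

ROBOT

A 6-joint arm with a two-finger parallel gripper is mounted at the origin on a cart in front of the work surface, level with it; the furniture and walls round the work are solid. World frame = base frame: x ahead of the robot, y to its left, z up, the work surface at z = 0. Lengths are in m, angles in rad, forces in N, time in s.
With the tool pointing down it reaches from about 0.275 to 0.75 m from the base axis. Payload 10.2 kg.
Tool frame: the origin (TCP) lies between the finger pads; the fingertips stand 17 mm ahead of it and the grasp point (between the pads) lies 2 mm behind it; z points along the fingers, y is the direction in which the jaws open and shut (so a half turn about z gives the same grasp; the last joint's range is limited). The gripper opens to 85 mm and grips with 20 to 120 N. Pads are 22 mm wide; open, the fingers measure 114 mm over their backs; the gripper's body (76 mm by 85 mm) begins 54 mm behind the grasp point. The pads swing forward as they close: fully open they stand 13 mm farther back than shut.
Start: joints at [-1.496, 0.313, 1.498, -0, 1.331, -0.223], TCP at [0.154, -0.502, 0.248] pointing down, gripper open.
Joint ranges: [-2.94, 2.94], [-0.97, 2.17], [0.19, 2.56], [-1.23, 4.37], [0.02, 3.11], [-2.88, 2.88]. Speed limits (rad/s): [2.39, 2.39, 3.01, 3.14, 3.14, 3.14].

INTERFACE

Orientations are given as [roll, pitch, yaw] about the fixed x, y, z axes, in that order (R = Rz(yaw) Ry(pitch) Rx(roll)).
In Python, from station import bot, get_image, camera_info gives the robot as it stands. The module is installed in compiled form; this text tells all that it offers.
- The arm moves only by the shell command python3 -m inch 'ROWS' [FORCE]. ROWS is JSON, a list that holds one entry, the list of rows, each a list of 7 numbers: the turn, a rotation vector about the tool's x, y, z in degrees, then the shift along the tool's x, y, z in mm, then the closure, from -1 (fully open) to 1 (shut). In form: [[[wx, wy, wz, x, y, z, gripper], ...]]. A call has 1 to 20 rows; each row shifts and turns the commanded pose from where the row before left it, along the tool's axes as they then stand; what a row does not reach is not made up. A row lasts 1/8 s, in which the tool goes at most 62.5 mm and 10.7 degrees, less where a joint would pass 70% of its speed; a pose out of reach is approached as far as the arm can. A call with a gripper value outside its range is refused whole. The fingers move at their own pace and stop on an object; FORCE is the grip in N (left out, the last holds). Time passes only in rows, so rows that do not move let the fingers close. It gives the time, the measured TCP pose, the force and the opening at its end, in the units of the state.
- bot.read_state(): the state, without advancing time (a new reading comes with each control period).
- get_image(name): name is "scene" or "top"; returns the picture (480x640x3 uint8, red, green, blue); there is no depth.
- camera_info(name): a dict with "fovy" (degrees; the focal length in pixels is half the picture's height over the tangent of half this angle, whatever the lens; pixels are square), "cx", "cy" (the principal point, pixels), "R" (3x3) and "t" (3): a world point X has camera coordinates R X + t. Camera axes: x right, y down, z forward; pixel columns grow to the right and rows downward; lengths in m; the calibration is good to about 2 mm. A picture is of the moment at which its call begins. camera_info takes no time and is no camera call.
- bot.finish_job(): hands the job in, once; it reports no verdict.
The state is a dict: "t": time; "q": joint angles; "joint_velocities": joint speeds; "effort": joint torques, N m; "eef_pos": TCP position; "eef_rot": TCP orientation; "contact_force": force on the tool from outside, world axes, zero at the start; "wrist_torque": the same for the moment, N m; "opening": opening from 0.0 (shut) to 1.0 (fully open).
Only numpy, scipy, OpenCV 4.12 (cv2) and the standard library are available. Lean on these libraries where they do the work, as an engineer would, in place of code of your own. Each camera call takes 0.05 s, during which the arm holds its last target.

TASK

Load the tray of stained slides into the bench slide dryer: with one fingertip hold the black press bar beside the track down so that the red gate sinks below the track, and with the other finger push the tray along the track, past the gate and fully home under the hood. Keep the gate held down until the whole tray is past it, then let go so that the gate springs up behind the tray and locks it in. Only push: the tray stays flat on the track and is never lifted or run into the gate, and the things standing round the dryer stay where they are.

Things in the scene. Friction and masses are not known exactly. Their poses are not given: they have to be found in the camera images.
- dryer: Fixed bench slide dryer, 465 x 165 x 114 mm: open loading track, then a hooded bay. Origin on the worktop under the middle of the track, at the gate. Its +x is the pushing direction (entry to bay), +y the press-bar side, z up. Flat steel deck, top 50 mm above the worktop, from x = -221 to +154 mm. Side rails 106 mm apart inside, 4 mm thick, tops at most 17 mm above the deck.
- gate (a joint): Hinge of the sprung gate lever, rad: 0 = gate up, 0.24 = pressed down to its stop. Hinge line along the dryer's x at y = -75 mm, 40 mm above the worktop. One rigid lever carries the red gate tongue and the press bar: pressing the bar down (2 to 4 N) lowers the tongue. At 0.16 the tongue is level with the deck; hold it at 0.18 to 0.24. It springs up by itself when let go.
- gate_tongue (a point): Middle of the top edge of the red gate tongue (5 mm thick, dryer x = -5 to 0 mm; 42 mm wide, y = +3 to +45 mm), which stands 12 mm above the deck when the gate is up.
- bar_near_gate (a point): Top of the black press bar beside the gate (dryer x = -2.5 mm). Straight round bar, 12 mm thick, parallel to the dryer's x, outside the +y rail, from x = -245 to +25 mm, so it can be held anywhere while the hand moves along it. Gate up: bar axis at y = +78 mm, top 92 mm above the worktop. At 0.21 rad: axis at y = +84 mm, top at 59 mm. At the 0.24 stop: top at 54 mm.
- bar_entry_end (a point): Top of the same press bar near its entry end (dryer x = -227.5 mm).
- hood_mouth (a point): Middle of the top edge of the hood's open mouth, dryer x = +40 mm, 100 mm above the worktop. The hood (white sides, clear roof) runs from here to the fan box; the tray passes under it with 17 mm or more to spare.
- back_stop (a point): Middle of the face of the black rubber back stop in the bay, 16 mm above the deck, dryer x = +154 mm. The tray is home when its front touches it: tray centre then at dryer x = +79 mm, tray rear 4 mm beyond the gate. The fan box behind the stop is 114 mm high.
- slide_tray: White slide tray with five stained slides fixed in it, 150 mm long (its x, pointing in the pushing direction), 100 mm wide, end walls 24 mm high and 4 mm thick, side walls 16 mm high, about 0.3 kg. Origin at the centre of its underside. It starts on the deck between the rails, its front 15 to 55 mm short of the gate.
- tray_rear (a point): Middle of the outer face of the tray's rear end wall (tray x = -75 mm, 12 mm above its underside): the face to push on.
- iodine_bottle: Brown dropper bottle with a red collar and black teat, 33 mm across, 100 mm high, loose bystander behind the dryer. Origin at the centre of its underside.
- pond_jar: White screw-lid specimen jar, 56 mm across, 72 mm high, loose bystander on the press-bar side of the hood. Origin at the centre of its underside.
- petri: Lidded Petri dish, 61 mm across, 15 mm high, loose bystander behind the dryer. Origin at the centre of its underside.
Not all that is in view belongs to the job. Of the things shaped like the slide_tray, the white one is meant.

How it is judged:
By the outcome, as a careful person would: the job done as asked, in the order asked, and still so for the second after the job is handed in, with the robot touching nothing.
It also fails if it takes over 48 s, if anything falls off the work surface, if the arm or the gripper's body presses on something with over 40 N, if the wrist force passes 120 N, or if a joint passes its speed limit or range.

## Working session

There is one attempt and no reset: what is moved stays moved. The work goes in short steps, Python scripts to look and compute and a shell command to move; the robot and the scene stay as the last step left them, time stands still between calls to the robot, and variables do not carry over. Pictures are saved under pics/ and viewed, and the job is handed in when it is done.

```bash
mkdir -p pics; python3 - <<'E'
from station import bot,get_image,camera_info
import cv2
for n in("scene","top"):
    cv2.imwrite(f"pics/{n}0.png",get_image(n)[:,:,::-1]); print(camera_info(n))
print(bot.read_state())
E
```

```text
{'fovy': 44.923154028180925, 'cx': 313.07510886863736, 'cy': 239.4100605164931, 'R': array([[-0.90216792, -0.43109775,  0.01574115],
       [-0.20795696,  0.4026468 , -0.89141991],
       [ 0.37795099, -0.80748392, -0.4529048 ]]), 't': array([0.55960873, 0.20276473, 1.23484425])}
{'fovy': 47.344506233189755, 'cx': 318.60987081162517, 'cy': 228.4781140058393, 'R': array([[ 0.08240349, -0.99659544, -0.00268317],
       [-0.97534894, -0.08009312, -0.20561989],
       [ 0.20470494,  0.01956083, -0.97862825]]), 't': array([-0.04088555,  0.61764382,  1.32087063])}
{'t': 0.1, 'q': array([-1.49641255e+00,  3.13367641e-01,  1.49836127e+00,  2.19778344e-05,
        1.33099779e+00, -2.23407750e-01]), 'joint_velocities': array([ 0.00088932,  0.00056164, -0.00278434,  0.00023425, -0.00096022,
        0.00136749]), 'effort': array([ 3.03269808e-03, -4.12896931e+01, -2.60139441e+01, -2.08397441e-04,
        3.01753927e-03,  8.99186773e-06]), 'eef_pos': array([ 0.15401352, -0.50168137,  0.24780574]), 'eef_rot': array([-3.14049151e+00, -2.72066169e-04,  2.97786149e-01]), 'contact_force': array([ 0.78431205, -0.55520138, -0.23544734]), 'wrist_torque': array([-0.07345464,  0.10308856,  0.00470262]), 'opening': 1.0016835843208}
```

View pics/scene0.png

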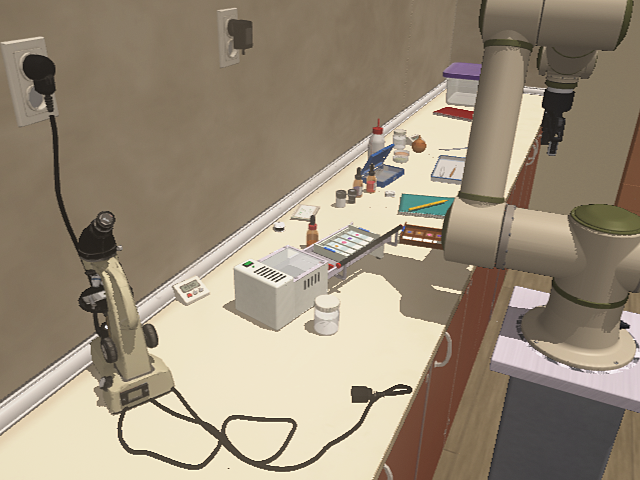

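View pics/top0.png

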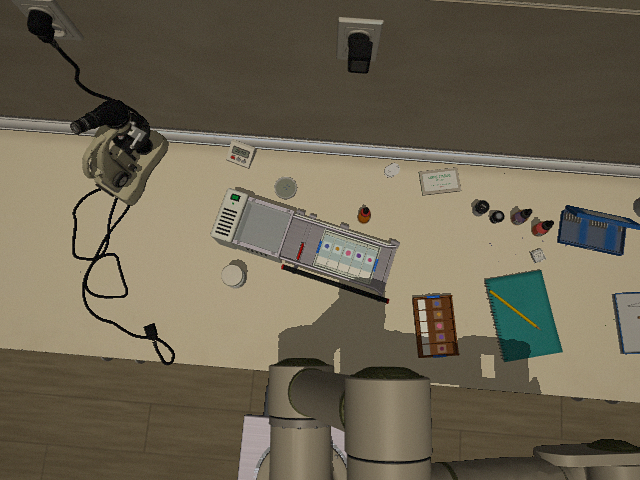

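```bash
python3 - <<'E'
import cv2
a=cv2.imread("pics/top0.png")[170:320,200:410]
cv2.imwrite("pics/topc.png",cv2.resize(a,None,fx=3.8,fy=3.8,interpolation=cv2.INTER_CUBIC))
a=cv2.imread("pics/scene0.png")[190:340,225:455]
cv2.imwrite("pics/scenec.png",cv2.resize(a,None,fx=3.4,fy=3.4,interpolation=cv2.INTER_CUBIC))
E
```

```text
(no output)
```

View pics/topc.png

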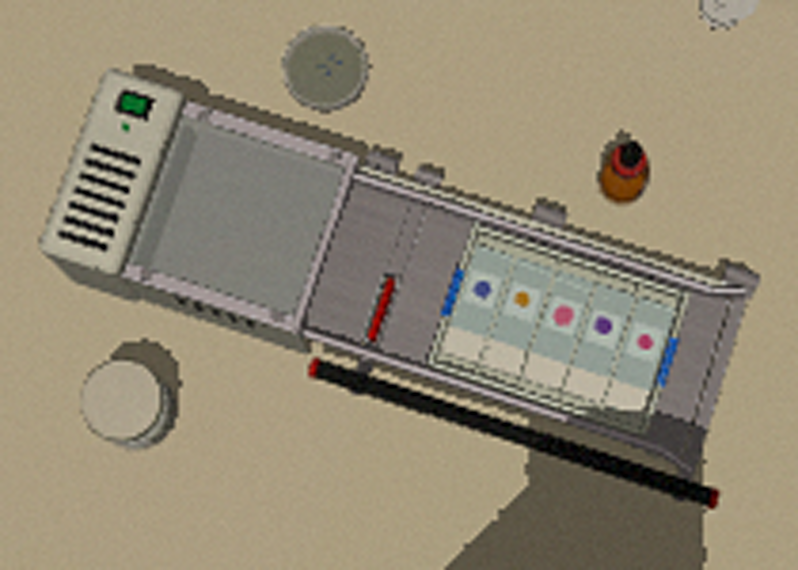

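View pics/scenec.png

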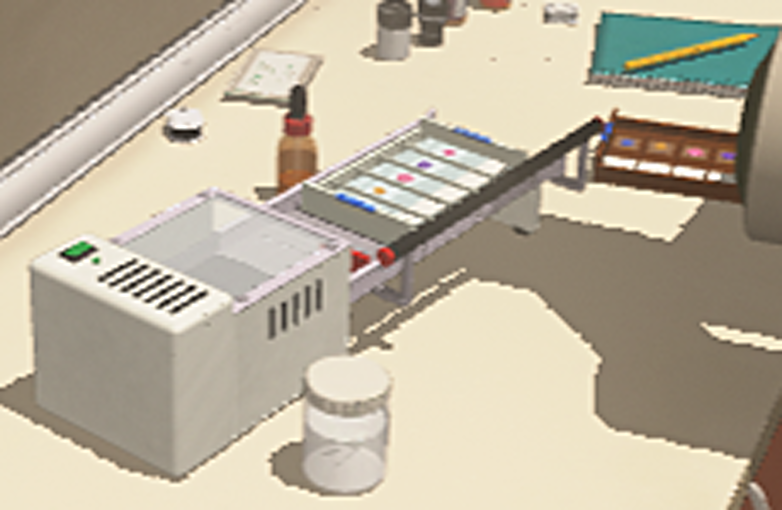

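```bash
cat > h.py <<'E'
import numpy as np
from station import bot,get_image,camera_info
def proj(X,n):
    c=camera_info(n);f=240/np.tan(np.radians(c['fovy']/2))
    p=np.asarray(X)@np.array(c['R']).T+c['t'];return np.c_[f*p[:,0]/p[:,2]+c['cx'],f*p[:,1]/p[:,2]+c['cy']]
def ray(uv,n,z):
    c=camera_info(n);f=240/np.tan(np.radians(c['fovy']/2));R=np.array(c['R'])
    d=R.T@np.array([(uv[0]-c['cx'])/f,(uv[1]-c['cy'])/f,1]);o=-R.T@c['t'];return o+d*(z-o[2])/d[2]
def dry(P,x):
    P=np.asarray(P,float);c,s=np.cos(x[2]),np.sin(x[2]);return np.c_[x[0]+c*P[:,0]-s*P[:,1],x[1]+s*P[:,0]+c*P[:,1],P[:,2]]
E
python3 - <<'E'
from h import *
from scipy.optimize import least_squares
D=np.array([[25,78,88],[-245,78,88],[-2.5,3,62],[-2.5,45,62],[40,0,100]])/1000
tp=np.array([[312,368],[717,497],[391,279],[371,341],[328,243]])/3.8+[200,170]
D2=np.array([[25,78,86],[-245,78,86]])/1000
sp=np.array([[386,256],[600,124]])/3.4+[225,190]
def r(x):
    return np.r_[(proj(dry(D,x),"top")-tp).ravel(),(proj(dry(D2,x),"scene")-sp).ravel()]
s=least_squares(r,[.45,.03,1.3]);print(s.x,np.degrees(s.x[2]),s.fun.reshape(-1,2).round(1))
x=s.x;np.save("dry.npy",x)
for uv in [(472,228),(432,362),(686,293),(650,428)]:
    p=ray(np.array(uv)/3.8+[200,170],"top",.074);c,s_=np.cos(x[2]),np.sin(x[2]);d=p[:2]-x[:2]
    print("tray corner dryer",(c*d[0]+s_*d[1]).round(4),(-s_*d[0]+c*d[1]).round(4))
for nm,uv,z in [("jar",(122,398),.072),("bottle",(630,152),.1),("petri",(325,66),.015)]:
    p=ray(np.array(uv)/3.8+[200,170],"top",z);d=p[:2]-x[:2]
    print(nm,p.round(3),(c*d[0]+s_*d[1]).round(4),(-s_*d[0]+c*d[1]).round(4))
print(dry([[-.3,0,0],[-.2,0,0],[0,0,0],[.08,0,0],[-.245,.08,.09],[0,.08,.09]],x).round(3))
E
```

```text
[0.58167881 0.04854283 1.33848566] 76.68957939836072 [[-0.  -0.3]
 [-0.9  0.1]
 [-0.2 -0.2]
 [-0.2 -0.8]
 [-0.1  0.1]
 [ 1.2 -1. ]
 [ 0.2 -1.2]]
tray corner dryer -0.0442 -0.0438
tray corner dryer -0.0468 0.0491
tray corner dryer -0.1911 -0.0457
tray corner dryer -0.1944 0.0464
jar [0.483 0.213 0.072] 0.1377 0.1337
bottle [ 0.668 -0.103  0.1  ] -0.1282 -0.1187
petri [0.734 0.108 0.015] 0.0928 -0.1341
[[ 0.513 -0.243  0.   ]
 [ 0.536 -0.146  0.   ]
 [ 0.582  0.049  0.   ]
 [ 0.6    0.126  0.   ]
 [ 0.447 -0.171  0.09 ]
 [ 0.504  0.067  0.09 ]]
```

```bash
cat >> h.py <<'E'
from scipy.spatial.transform import Rotation as Ro
def go(xd,yd,z,yaw=None):
    X=np.load("dry.npy");yaw=X[2] if yaw is None else yaw
    s=bot.read_state();R=Ro.from_euler('xyz',s['eef_rot']);T=Ro.from_euler('xyz',[np.pi,0,yaw])
    p=dry([[xd,yd,z]],X)[0]
    print("turn deg tool",np.degrees((R.inv()*T).as_rotvec()).round(2),"shift in cur tool",(R.inv().apply(p-s['eef_pos'])*1e3).round(1),"in target tool",(T.inv().apply(p-s['eef_pos'])*1e3).round(1))
def where():
    X=np.load("dry.npy");s=bot.read_state();c,sn=np.cos(X[2]),np.sin(X[2]);d=s['eef_pos'][:2]-X[:2]
    print("t",s['t'],"dryer xyz mm",(1e3*np.array([c*d[0]+sn*d[1],-sn*d[0]+c*d[1],s['eef_pos'][2]])).round(1),"rot",np.degrees(s['eef_rot']).round(2),"F dryer",np.array([c*s['contact_force'][0]+sn*s['contact_force'][1],-sn*s['contact_force'][0]+c*s['contact_force'][1],s['contact_force'][2]]).round(1),"op",round(s['opening'],3),"q",s['q'].round(2))
E
python3 - <<'E'
from h import *
where();go(-.218,.033,.16)
E
```

```text
t 0.1 dryer xyz mm [-633.9  289.5  247.8] rot [-1.7994e+02 -2.0000e-02  1.7060e+01] F dryer [-0.4 -0.9 -0.2] op 1.002 q [-1.5   0.31  1.5   0.    1.33 -0.22]
turn deg tool [-5.000e-02 -5.000e-02 -5.963e+01] shift in cur tool [ 431.6 -229.    88.2] in target tool [415.9 256.5  87.8]
```

```bash
python3 -m inch '[[[0,0,-8,0,0,0,-1],[0,0,-10,0,0,0,-1],[0,0,-10,0,0,0,-1],[0,0,-10,0,0,0,-1],[0,0,-10,0,0,0,-1],[0,0,-8,0,0,0,-1],[0,0,-3.6,16,10,0,-1],[0,0,0,40,24.5,0,-1],[0,0,0,40,24.5,0,-1],[0,0,0,40,24.5,0,-1],[0,0,0,40,24.5,0,-1],[0,0,0,40,24.5,0,-1],[0,0,0,40,24.5,0,-1],[0,0,0,40,24.5,0,-1],[0,0,0,40,25,0,-1],[0,0,0,40,25,20,-1],[0,0,0,30,18,30,-1],[0,0,0,10,6.5,25,-1],[0,0,0,0,0,13,-1],[0,0,0,0,0,0,-1]]]'; python3 - <<'E'
from h import *
where();go(-.218,.033,.09)
import cv2
for n in("scene","top"): cv2.imwrite(f"pics/{n}1.png",get_image(n)[:,:,::-1])
a=cv2.imread("pics/top1.png")[170:320,200:410];b=cv2.imread("pics/scene1.png")[180:330,250:460]
cv2.imwrite("pics/c1.png",cv2.resize(np.hstack([a,b]),(798,285),interpolation=cv2.INTER_CUBIC))
E
```

```text
t: 2.6
eef_pos: [0.4994, -0.1569, 0.16]
eef_rot: [-3.14, -0.0, 1.338]
contact_force: [-0.6, -1.0, 1.6]
opening: 0.998
t 2.6 dryer xyz mm [-218.8   32.8  160. ] rot [-1.7993e+02 -2.0000e-02  7.6640e+01] F dryer [-1.1  0.3  1.6] op 0.998 q [-0.53  0.4   1.62 -0.    1.12 -0.3 ]
turn deg tool [-0.07 -0.02 -0.05] shift in cur tool [ 0.8 -0.1 70. ] in target tool [ 0.8 -0.2 70. ]
```

View pics/c1.png

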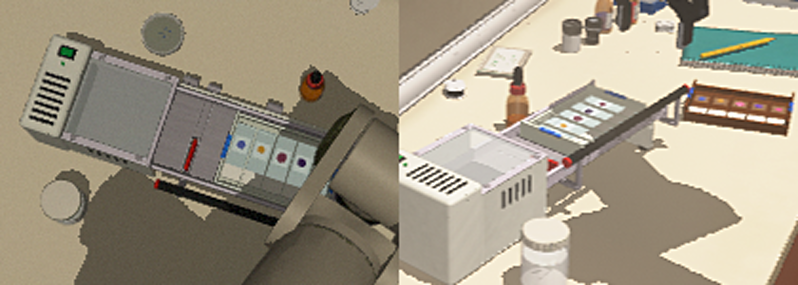

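```bash
python3 - <<'E'
import cv2
b=cv2.imread("pics/scene1.png")[130:250,330:490]
cv2.imwrite("pics/c2.png",cv2.resize(b,(800,600),interpolation=cv2.INTER_CUBIC))
E
```

```text
(no output)
```

View pics/c2.png

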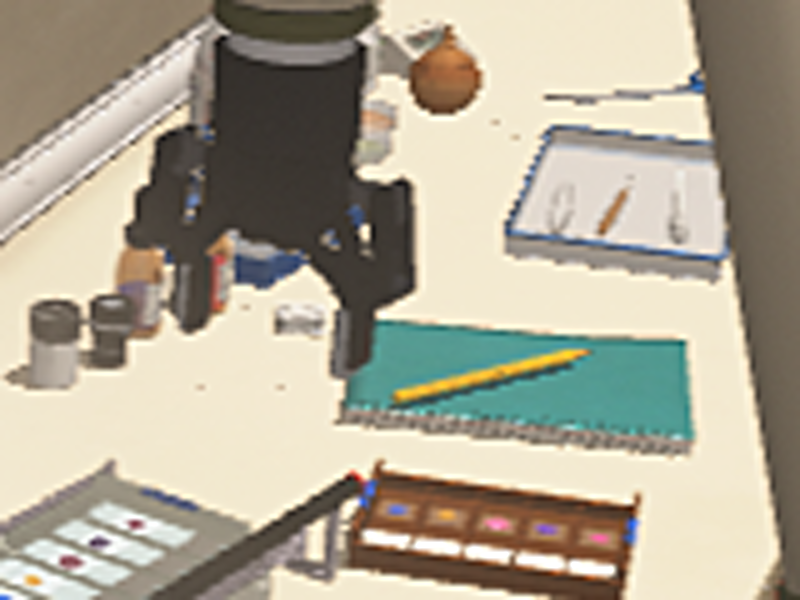

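```bash
python3 - <<'E'
from h import *
X=np.load("dry.npy")
for z in(.143,.156): print((proj(dry([[-.2188,-.017,z],[-.2188,.0827,z]],X),"scene")-[330,130])*5)
E
```

```text
[[184.25315338 342.93544621]
 [349.00669786 393.77894416]]
[[185.69764106 319.82023523]
 [351.17419795 369.99104689]]
```

```bash
python3 -m inch '[[[0,0,0,0,0,20,-1],[0,0,0,0,0,25,-1],[0,0,0,0,0,12,-1],[0,0,0,0,0,5,-1],[0,0,0,0,0,5,-1],[0,0,0,0,0,4,-1],[0,0,0,0,0,4,-1],[0,0,0,0,0,0,-1]]]'; python3 - <<'E'
from h import *
where()
import cv2
for n in("scene","top"): cv2.imwrite(f"pics/{n}2.png",get_image(n)[:,:,::-1])
a=cv2.imread("pics/top2.png")[190:310,260:420];b=cv2.imread("pics/scene2.png")[170:290,310:470]
cv2.imwrite("pics/c3.png",cv2.resize(np.hstack([a,b]),(800,300),interpolation=cv2.INTER_CUBIC))
E
```

```text
t: 3.7
eef_pos: [0.4999, -0.1571, 0.0852]
eef_rot: [-3.142, 0.0, 1.338]
contact_force: [-1.5, -0.0, 2.8]
opening: 0.999
t 3.7 dryer xyz mm [-218.9   32.2   85.2] rot [-180.      0.     76.67] F dryer [-0.4  1.4  2.8] op 0.999 q [-0.53  0.5   1.69 -0.    0.95 -0.3 ]
```

View pics/c3.png

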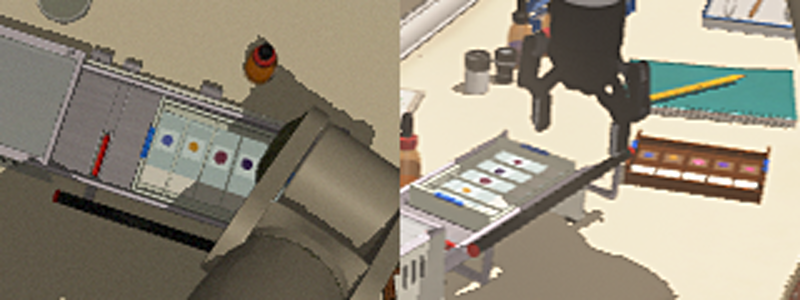

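```bash
python3 -m inch '[[[0,0,0,0,0,4,-1],[0,0,0,0,0,4,-1],[0,0,0,0,0,4,-1],[0,0,0,0,0,4,-1],[0,0,0,0,0,3,-1],[0,0,0,0,0,2,-1],[0,0,0,0,0,0,-1]]]'; python3 - <<'E'
from h import *
where()
import cv2
for n in("scene","top"): cv2.imwrite(f"pics/{n}3.png",get_image(n)[:,:,::-1])
a=cv2.imread("pics/top3.png")[190:310,260:420];b=cv2.imread("pics/scene3.png")[170:290,310:470]
cv2.imwrite("pics/c4.png",cv2.resize(np.hstack([a,b]),(800,300),interpolation=cv2.INTER_CUBIC))
E
```

```text
t: 4.68
eef_pos: [0.5, -0.1571, 0.0643]
eef_rot: [3.141, -0.0, 1.338]
contact_force: [-1.4, 0.8, 2.5]
opening: 0.999
t 4.675 dryer xyz mm [-218.9   32.2   64.3] rot [179.99  -0.    76.66] F dryer [0.5 1.6 2.5] op 0.999 q [-0.53  0.53  1.71  0.    0.9  -0.3 ]
```

View pics/c4.png

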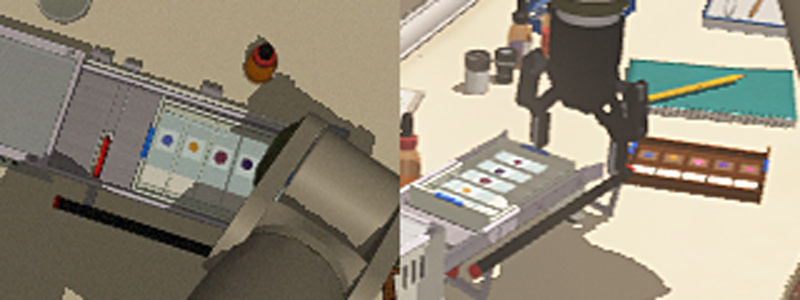

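```bash
python3 - <<'E'
import cv2
from h import *
X=np.load("dry.npy")
b=cv2.imread("pics/scene3.png")[240:300,300:360]
c=cv2.imread("pics/top3.png")[225:285,265:325]
cv2.imwrite("pics/c5.png",cv2.resize(np.hstack([b,c]),(800,400),interpolation=cv2.INTER_CUBIC))
k=400/60
for th in(0,.15,.18,.21,.24):
    y=-.075+.153*np.cos(th)+.046*np.sin(th);z=.04-.153*np.sin(th)+.046*np.cos(th)
    P=dry([[.025,y,z]],X); 
    def tp(y,z): return -.075+(y+.075)*np.cos(th)+z*np.sin(th), .04-(y+.075)*np.sin(th)+z*np.cos(th)
    T=dry([[0.0,*tp(.045,.022)],[0,*tp(.003,.022)]],X)
    print(th,"scene",(proj(P,"scene")-[300,240])*k,"top",(proj(P,"top")-[265,225])*k+[400,0],"tongue",((proj(T,"scene")-[300,240])*k).round(0).tolist(),((proj(T,"top")-[265,225])*k+[400,0]).round(0).tolist())
E
```

```text
0 scene [[264.57305071 161.64342453]] top [[514.25504224 277.96517141]] tongue [[229.0, 165.0], [135.0, 127.0]] [[610.0, 224.0], [645.0, 120.0]]
0.15 scene [[274.19961621 226.06321611]] top [[514.05098165 299.56589438]] tongue [[232.0, 211.0], [140.0, 158.0]] [[610.0, 236.0], [644.0, 131.0]]
0.18 scene [[275.10554235 238.64536143]] top [[514.38951707 302.76207223]] tongue [[231.0, 220.0], [140.0, 164.0]] [[611.0, 238.0], [644.0, 133.0]]
0.21 scene [[275.67157542 251.09531976]] top [[514.85111891 305.58380421]] tongue [[231.0, 229.0], [141.0, 171.0]] [[611.0, 239.0], [644.0, 135.0]]
0.24 scene [[275.89855739 263.40007606]] top [[515.43410674 308.03203748]] tongue [[230.0, 238.0], [141.0, 177.0]] [[612.0, 240.0], [644.0, 136.0]]
```

View pics/c5.png

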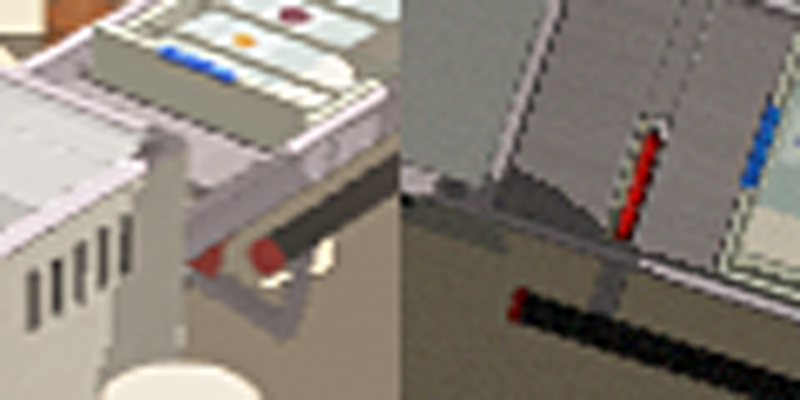

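```bash
python3 -m inch '[[[0,0,0,0,0,1,-1],[0,0,0,0,0,1,-1],[0,0,0,3,0,0,-1],[0,0,0,4,0,0,-1],[0,0,0,4,0,0,-1],[0,0,0,4,0,0,-1],[0,0,0,4,0,0,-1],[0,0,0,4,0,0,-1],[0,0,0,4,0,0,-1],[0,0,0,4,0,0,-1],[0,0,0,4,0,0,-1],[0,0,0,3,0,0,-1],[0,0,0,0,0,0,-1]]]'; python3 - <<'E'
from h import *
where()
import cv2
for n in("scene","top"): cv2.imwrite(f"pics/{n}4.png",get_image(n)[:,:,::-1])
a=cv2.imread("pics/top4.png")[190:310,260:420];b=cv2.imread("pics/scene4.png")[170:290,300:460]
cv2.imwrite("pics/c6.png",cv2.resize(np.hstack([a,b]),(800,300),interpolation=cv2.INTER_CUBIC))
E
```

```text
t: 6.4
eef_pos: [0.5087, -0.1197, 0.0623]
eef_rot: [-3.142, -0.0, 1.338]
contact_force: [0.9, -0.1, 3.0]
opening: 0.994
t 6.4 dryer xyz mm [-180.5   32.3   62.3] rot [-1.7999e+02 -3.0000e-02  7.6670e+01] F dryer [ 0.1 -0.9  3. ] op 0.994 q [-0.46  0.53  1.71  0.    0.9  -0.22]
```

View pics/c6.png

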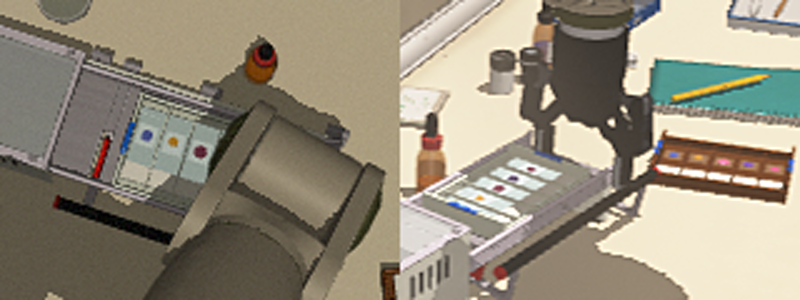

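```bash
python3 - <<'E'
import cv2
b=cv2.imread("pics/scene4.png")[240:300,300:360]
c=cv2.imread("pics/top4.png")[225:285,265:325]
cv2.imwrite("pics/c7.png",cv2.resize(np.hstack([b,c]) if 0 else cv2.hconcat([b,c]),(800,400),interpolation=cv2.INTER_CUBIC))
E
```

```text
(no output)
```

View pics/c7.png

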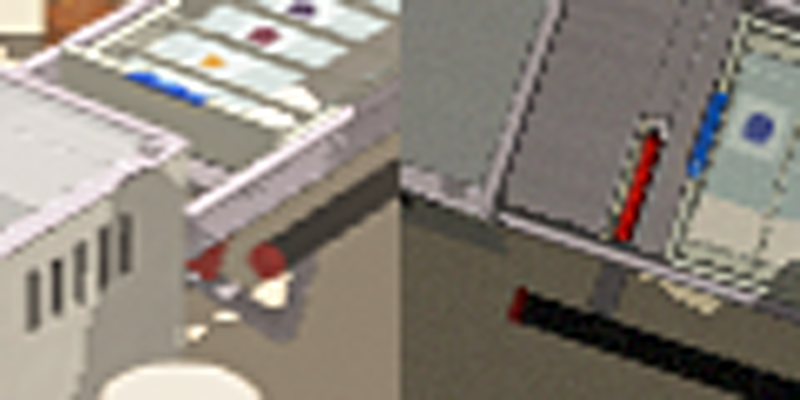

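```bash
python3 -m inch '[[[0,0,0,3,0,0,-1],[0,0,0,5,0,0,-1],[0,0,0,5,0,0,-1],[0,0,0,5,0,0,-1],[0,0,0,5,0,0,-1],[0,0,0,5,0,0,-1],[0,0,0,5,0,0,-1],[0,0,0,5,0,0,-1],[0,0,0,5,0,0,-1],[0,0,0,5,0,0,-1],[0,0,0,5,0,0,-1],[0,0,0,5,0,0,-1],[0,0,0,5,0,0,-1],[0,0,0,5,0,0,-1],[0,0,0,5,0,0,-1],[0,0,0,5,0,0,-1],[0,0,0,5,0,0,-1],[0,0,0,5,0,0,-1],[0,0,0,3,0,0,-1],[0,0,0,0,0,0,-1]]]'; python3 - <<'E'
from h import *
where()
import cv2
for n in("scene","top"): cv2.imwrite(f"pics/{n}5.png",get_image(n)[:,:,::-1])
a=cv2.imread("pics/top5.png")[190:310,220:380];b=cv2.imread("pics/scene5.png")[170:290,260:420]
cv2.imwrite("pics/c8.png",cv2.resize(np.hstack([a,b]),(800,300),interpolation=cv2.INTER_CUBIC))
E
```

```text
t: 9.0
eef_pos: [0.5297, -0.0311, 0.0624]
eef_rot: [3.141, -0.001, 1.338]
contact_force: [-0.3, 1.0, 2.3]
opening: 1.002
t 9.0 dryer xyz mm [-89.5  32.2  62.4] rot [ 1.7999e+02 -3.0000e-02  7.6660e+01] F dryer [0.9 0.6 2.3] op 1.002 q [-0.28  0.55  1.69  0.    0.91 -0.05]
```

View pics/c8.png

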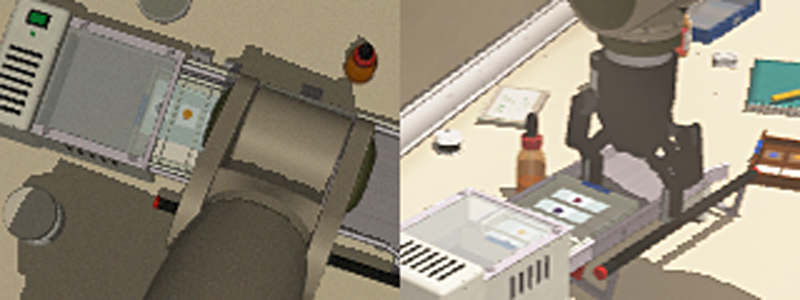

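```bash
python3 -m inch '[[[0,0,0,3,0,0,-1],[0,0,0,5,0,0,-1],[0,0,0,5,0,0,-1],[0,0,0,5,0,0,-1],[0,0,0,5,0,0,-1],[0,0,0,5,0,0,-1],[0,0,0,5,0,0,-1],[0,0,0,5,0,0,-1],[0,0,0,5,0,0,-1],[0,0,0,5,0,0,-1],[0,0,0,5,0,0,-1],[0,0,0,5,0,0,-1],[0,0,0,5,0,0,-1],[0,0,0,4,0,0,-1],[0,0,0,2,0,0,-1],[0,0,0,2,0,0,-1],[0,0,0,1,0,0,-1],[0,0,0,0,0,0,-1]]]'; python3 - <<'E'
from h import *
where()
import cv2
for n in("scene","top"): cv2.imwrite(f"pics/{n}6.png",get_image(n)[:,:,::-1])
a=cv2.imread("pics/top6.png")[190:310,220:380];b=cv2.imread("pics/scene6.png")[190:310,230:390]
cv2.imwrite("pics/c9.png",cv2.resize(np.hstack([a,b]),(800,300),interpolation=cv2.INTER_CUBIC))
E
```

```text
t: 11.35
eef_pos: [0.5463, 0.0387, 0.0623]
eef_rot: [3.142, -0.0, 1.338]
contact_force: [1.2, -2.7, 4.3]
opening: 0.998
t 11.35 dryer xyz mm [-17.8  32.2  62.3] rot [ 1.800e+02 -2.000e-02  7.666e+01] F dryer [-2.4 -1.8  4.3] op 0.998 q [-0.14  0.58  1.63  0.    0.93  0.09]
```

View pics/c9.png

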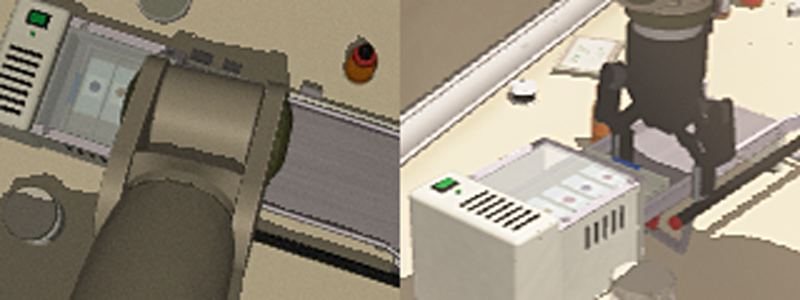

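```bash
python3 -m inch '[[[0,0,0,2,0,0,-1],[0,0,0,2,0,0,-1],[0,0,0,2,0,0,-1],[0,0,0,1,0,0,-1],[0,0,0,1,0,0,-1],[0,0,0,0,0,0,-1]]]'; python3 -c "
from h import *
where()"; python3 -m inch '[[[0,0,0,1,0,0,-1],[0,0,0,1,0,0,-1],[0,0,0,0,0,0,-1]]]'; python3 -c "
from h import *
where()"
```

```text
t: 12.2
eef_pos: [0.5481, 0.0465, 0.0622]
eef_rot: [-3.141, -0.0, 1.338]
contact_force: [0.3, -3.2, 3.7]
opening: 0.997
t 12.2 dryer xyz mm [-9.7 32.2 62.2] rot [-1.7999e+02 -1.0000e-02  7.6670e+01] F dryer [-3.  -1.1  3.7] op 0.997 q [-0.13  0.58  1.63  0.    0.93  0.1 ]
t: 12.58
eef_pos: [0.5486, 0.0484, 0.0623]
eef_rot: [-3.142, -0.0, 1.338]
contact_force: [-0.7, -3.2, 2.9]
opening: 1.002
t 12.575 dryer xyz mm [-7.8 32.2 62.3] rot [-180.     -0.     76.67] F dryer [-3.3 -0.   2.9] op 1.002 q [-0.12  0.58  1.62  0.    0.94  0.11]
```

```bash
python3 -m inch '[[[0,0,0,1,0,0,-1],[0,0,0,1,0,0,-1],[0,0,0,0,0,0,-1]]]'; python3 -c "
from h import *
where()"; python3 -m inch '[[[0,0,0,1,0,0,-1],[0,0,0,0,0,0,-1]]]'; python3 - <<'E'
from h import *
where()
import cv2
for n in("scene","top"): cv2.imwrite(f"pics/{n}7.png",get_image(n)[:,:,::-1])
a=cv2.imread("pics/top7.png")[180:270,210:330];b=cv2.imread("pics/scene7.png")[220:310,230:350]
cv2.imwrite("pics/c10.png",cv2.resize(np.hstack([a,b]),(800,300),interpolation=cv2.INTER_CUBIC))
E
```

```text
t: 12.95
eef_pos: [0.549, 0.0504, 0.0623]
eef_rot: [-3.142, -0.0, 1.338]
contact_force: [0.2, -2.7, 3.3]
opening: 1.002
t 12.95 dryer xyz mm [-5.7 32.2 62.3] rot [-1.800e+02 -1.000e-02  7.667e+01] F dryer [-2.6 -0.9  3.3] op 1.002 q [-0.12  0.58  1.62  0.    0.94  0.11]
t: 13.2
eef_pos: [0.5493, 0.0513, 0.0623]
eef_rot: [-3.142, -0.0, 1.338]
contact_force: [-0.1, -3.6, 2.1]
opening: 1.003
t 13.2 dryer xyz mm [-4.8 32.2 62.3] rot [-1.800e+02 -1.000e-02  7.666e+01] F dryer [-3.6 -0.7  2.1] op 1.003 q [-0.12  0.58  1.62  0.    0.94  0.11]
```

View pics/c10.png

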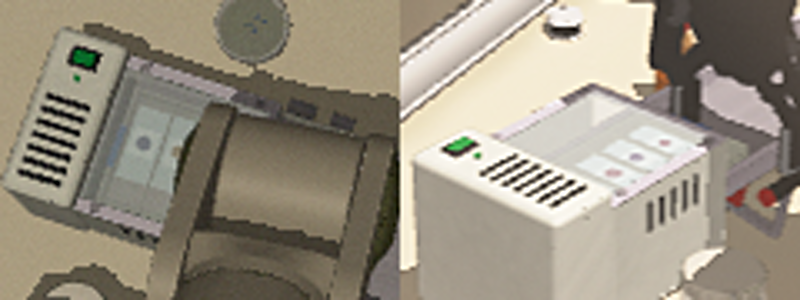

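```bash
python3 - <<'E'
from h import *
import cv2
X=np.load("dry.npy");c,s=np.cos(X[2]),np.sin(X[2])
for uv in[(200+452/3.8,170+292/3.8),(210+118/3.333,180+145/3.333),(210+143/3.333,180+143/3.333),(200+482/3.8,170+289/3.8)]:
    d=ray(uv,"top",.07)[:2]-X[:2];print(c*d[0]+s*d[1],-s*d[0]+c*d[1])
a=cv2.imread("pics/top7.png")[185:260,215:290]
cv2.imwrite("pics/c11.png",cv2.resize(a,(600,600),interpolation=cv2.INTER_CUBIC))
print((proj(dry([[.154,-.03,.066],[.154,.03,.066],[.154,0,.074]],X),"top")-[215,185])*8)
E
```

```text
-0.04468983226636598 0.0004220417620926821
0.1503915635055688 0.0009805129704820378
0.13289252785484648 -0.006337580266227463
-0.06285396546650787 -0.007590916642058736
[[266.92748637 216.78155991]
 [203.24039007 392.8140048 ]
 [231.77867404 298.95494614]]
```

View pics/c11.png

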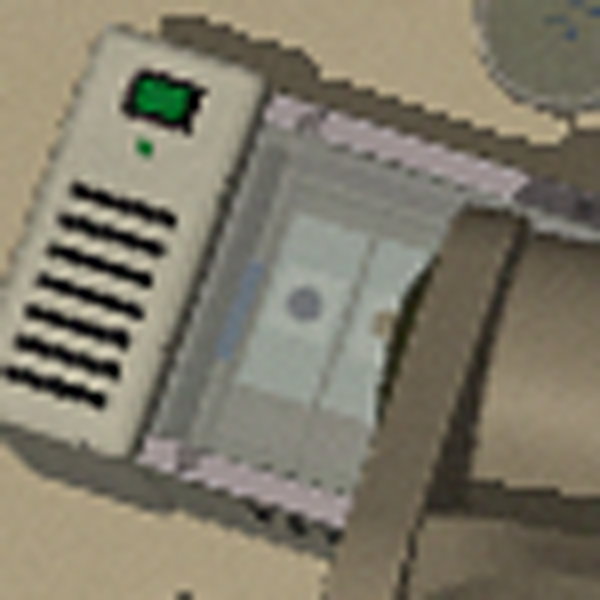

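```bash
for i in 1; do python3 -m inch '[[[0,0,0,1,0,0,-1],[0,0,0,0,0,0,-1]]]' | sed -n 2,4p; python3 -m inch '[[[0,0,0,1,0,0,-1],[0,0,0,0,0,0,-1]]]'| sed -n 2,4p; python3 -m inch '[[[0,0,0,1,0,0,-1],[0,0,0,0,0,0,-1]]]'| sed -n 2,4p;done; python3 -c "
from h import *
where()"
```

```text
eef_pos: [0.5494, 0.0519, 0.0623]
eef_rot: [-3.141, 0.001, 1.338]
contact_force: [-1.1, -4.7, 2.6]
eef_pos: [0.5494, 0.052, 0.0623]
eef_rot: [-3.141, 0.002, 1.337]
contact_force: [-3.2, -10.8, 3.0]
eef_pos: [0.5494, 0.0522, 0.0623]
eef_rot: [-3.14, 0.003, 1.337]
contact_force: [-5.9, -16.1, 6.9]
t 14.05 dryer xyz mm [-3.9 32.2 62.3] rot [-179.93    0.18   76.59] F dryer [-17.    2.    6.9] op 0.997 q [-0.12  0.59  1.62 -0.    0.94  0.12]
```

```bash
python3 -m inch '[[[0,0,0,-2,0,0,-1],[0,0,0,-2,0,0,-1],[0,0,0,-3,0,0,-1],[0,0,0,-4,0,0,-1],[0,0,0,-4,0,0,-1],[0,0,0,0,0,0,-1]]]'; python3 - <<'E'
from h import *
where()
import cv2
for n in("scene","top"): cv2.imwrite(f"pics/{n}8.png",get_image(n)[:,:,::-1])
a=cv2.imread("pics/top8.png")[185:260,215:290];b=cv2.imread("pics/scene8.png")[220:310,290:380]
cv2.imwrite("pics/c12.png",cv2.hconcat([cv2.resize(a,(400,400),interpolation=2),cv2.resize(b,(400,400),interpolation=2)]))
E
```

```text
t: 14.8
eef_pos: [0.5464, 0.0391, 0.0623]
eef_rot: [-3.142, 0.0, 1.338]
contact_force: [0.1, -0.4, 3.6]
opening: 1.002
t 14.8 dryer xyz mm [-17.3  32.1  62.3] rot [-1.800e+02  2.000e-02  7.665e+01] F dryer [-0.3 -0.1  3.6] op 1.002 q [-0.14  0.58  1.63 -0.    0.93  0.09]
```

View pics/c12.png

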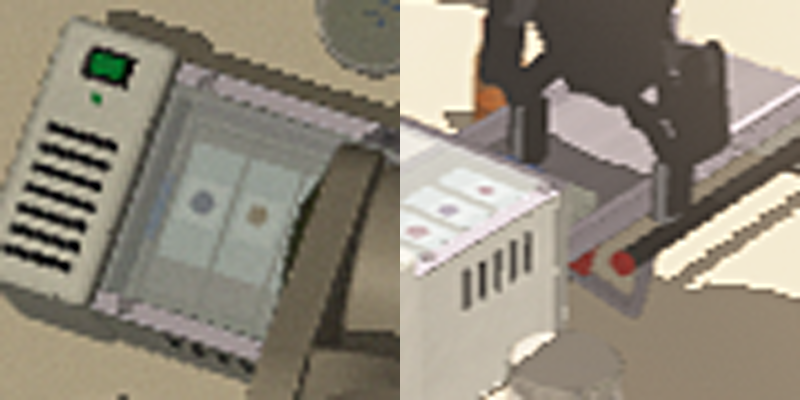

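```bash
python3 -m inch '[[[0,0,0,0,0,-4,-1],[0,0,0,0,0,-5,-1],[0,0,0,0,0,-6,-1],[0,0,0,0,0,-7,-1],[0,0,0,0,0,-8,-1],[0,0,0,0,0,-10,-1],[0,0,0,0,0,-15,-1],[0,0,0,0,0,-20,-1],[0,0,0,0,0,-25,-1],[0,0,0,0,0,-30,-1],[0,0,0,-20,0,-30,-1],[0,0,0,-40,0,-20,-1],[0,0,0,-50,0,0,-1],[0,0,0,-50,0,0,-1],[0,0,0,-50,0,0,-1],[0,0,0,-40,0,0,-1],[0,0,0,-20,0,0,-1],[0,0,0,0,0,0,-1]]]'; python3 - <<'E'
from h import *
where()
import cv2
for n in("scene","top"): cv2.imwrite(f"pics/{n}9.png",get_image(n)[:,:,::-1])
a=cv2.imread("pics/top9.png")[180:280,210:310];b=cv2.imread("pics/scene9.png")[220:320,260:360]
cv2.imwrite("pics/c13.png",cv2.hconcat([cv2.resize(a,(400,400),interpolation=2),cv2.resize(b,(400,400),interpolation=2)]))
E
```

```text
t: 17.15
eef_pos: [0.484, -0.2235, 0.2425]
eef_rot: [-3.141, -0.0, 1.337]
contact_force: [0.2, 0.4, -0.3]
opening: 1.0
t 17.15 dryer xyz mm [-287.3   32.4  242.5] rot [-1.7999e+02 -2.0000e-02  7.6580e+01] F dryer [ 0.4 -0.1 -0.3] op 1.0 q [-0.65  0.34  1.48  0.    1.32 -0.42]
```

View pics/c13.png

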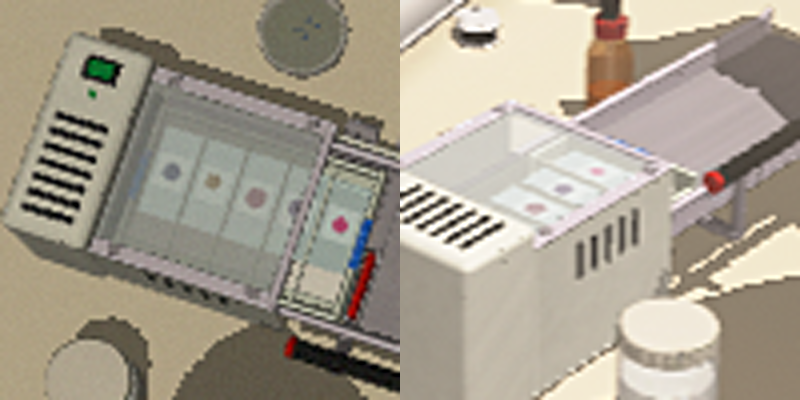

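View pics/top9.png

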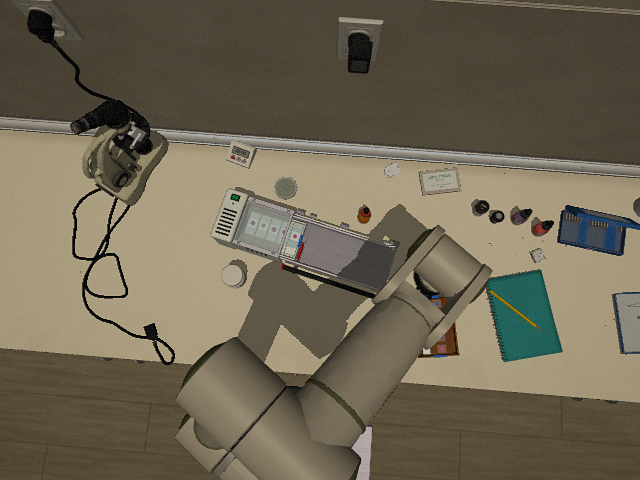

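```bash
python3 - <<'E'
from h import *
import cv2
X=np.load("dry.npy");c,s=np.cos(X[2]),np.sin(X[2])
for uv in[(210+172/4,180+172/4),(210+340/4,180+225/4),(200+645/3.8,170+342/3.8),(200+482/3.8,170+289/3.8)]:
    d=ray(uv,"top",.065)[:2]-X[:2];print(c*d[0]+s*d[1],-s*d[0]+c*d[1])
a=cv2.imread("pics/top9.png")[205:275,270:340]
cv2.imwrite("pics/c14.png",cv2.resize(a,(600,600),interpolation=2))
E
```

```text
0.13351817950503755 -0.007033711700190969
0.02139203878518348 -0.007506721565654197
-0.17535615989414174 -0.007920466053286938
-0.06264003918750717 -0.00845098991190936
```

View pics/c14.png

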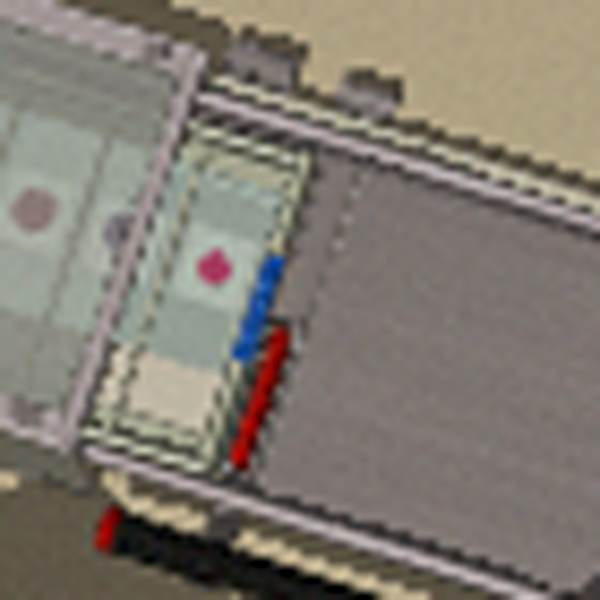

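```bash
python3 - <<'E'
from h import *
X=np.load("dry.npy")
k=600/70
for x in(.001,.004): print(x,(proj(dry([[x,-.05,.074],[x,.05,.074],[x,-.05,.05]],X),"top")-[270,205])*k)
print((proj(dry([[0,.003,.062],[0,.045,.062],[-.005,.003,.062]],X),"top")-[270,205])*k)
E
```

```text
0.001 [[324.73690228 148.00078221]
 [216.49172814 468.64724565]
 [326.49261281 165.41260884]]
0.004 [[315.03972314 144.91929156]
 [206.67142884 465.47477433]
 [316.95764211 162.38027727]]
[[272.35468859 325.24962987]
 [226.99874847 459.73574987]
 [288.49437838 330.42487381]]
```

```bash
python3 -c "
from station import bot
print(bot.finish_job())"
```

```text
the job is handed in; nothing more can be done
None
```

The white slide tray is home in the dryer and the red gate has sprung up behind it. I handed the job in at about 17 s, with the arm clear and raised.

**How it went:** With the gripper fully open, one fingertip held the press bar at about 0.21–0.22 rad. The other finger pushed the tray's rear wall past the gate. At the stop the push force rose from about 3 N to 17 N with almost no further movement. I backed off about 13 mm with the gate still held down, then lifted.

**Last checks:**
- **Gate and bar:** both are back at their starting pixel positions, so the gate is up.
- **Tray position:** the rear wall shows just beyond the red tongue, at about x = +4 mm.
- **Bystanders:** the jar, bottle and Petri dish look unmoved.
- **Robot contact:** the tool force is about 0 N, so nothing is being touched.

**One small disagreement:** tracking the stain spots puts the tray centre at about +77 mm, not +79 mm. That is within the calibration error of about 2 mm, and the force rise and the rear-wall position both point to fully home.

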